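Draw the module from under the lamp into the test nest

TASK

The black module lying in the lane under the frame lamp has been inspected. Press on its top and draw it along the lane towards the robot, in over the sprung catch and against the sprung plunger, until the catch snaps up behind it and holds it in the nest when you let go. Do not lift it or tip it up out of the lane, and leave the other things on the bench where they are.

Things in the scene. Friction and masses are not known exactly. Their poses are not given: they have to be found in the camera images.
- station: Fixed aluminium test station, 320 mm long, origin on the bench top below the holding face of its catch; x runs along the lane away from the robot (the module is drawn to -x), y across, z up; place and yaw vary. Lane floor flat, 15 mm above the bench, x -112 to 140, between guide rails 33 mm high (inner faces y +-42, outer +-54), a back stop and two front stops (34 mm high, at x -112).
- nest (a point): Point on the lane floor, 52 mm to the robot's side of the catch: the middle of the module's underside lies here when it is held in the nest. Axes as the station.
- catch_top (a point): Top edge of the holding face (upright, facing the robot) of the sprung steel catch, mid-lane: 24 mm wide, 4 mm above the lane floor when up. Its far side is a ramp, from 2.5 to 11.5 mm beyond the face, so a module drawn over it presses it down easily; once the module's far end has passed the face it snaps up behind it.
- catch (a joint): How far the catch is pressed down, in m: 0 up (holding or free), 0.004 flush with the lane floor (a module is over it). Its spring takes about 0.6 to 1 N.
- plunger (a joint): Travel in m of the sprung brass plunger (30 mm wide, 18 to 32 mm above the bench) at the robot's end of the nest: 0 out (face 92 mm from the catch's face), 0.020 fully in, flush with the front stops. Its spring takes 0.5 N at 0, 1.3 N at 0.020, and pushes the module back unless the catch holds it; about 0.012 with a held module.
- lamp_edge (a point): Middle of the lower near edge of the white frame lamp. Lamp: station x 12 to 124, y +-106, underside 185 mm, top 209 mm above the bench, opening 56 x 110 mm in its middle, posts at x 110, y +-100 mm. A gripper fits neither through the opening nor upright below it: reach the module with fingers tilted, from the robot's side.
- module: Loose flat black case, 104 mm long (x, along the lane), 80 wide (y), 22 high, 110 to 220 g, origin in the middle of its underside. Starts on the lane floor under the lamp, near end 13 to 26 mm beyond the catch's face, about 2 mm free to each rail. Its plastic slides easily in the lane (friction about 0.15); its rubbery top grips the fingertips (about 0.9).
- module_top (a point): Middle of the module's top face (22 mm above its underside). Axes as the module.
- spare: Loose spare module of the same form on the bench beside the station, not to be disturbed; origin in the middle of its underside.
- driver: Loose screwdriver, 170 mm, bench, beside the station; bystander.
- tape: Loose cardboard ring, 84 mm across, 22 mm high, beside the station; bystander.
- bottle: White plastic bottle with cap, 56 mm across, 150 mm high; bystander.
- tray: Small grey open tray, 130 x 90 x 30 mm; bystander.
- foam: White foam packing block, 140 x 50 x 40 mm; bystander.
- mug: White mug, 80 mm across, 90 mm high; bystander.
Not all that is in view belongs to the job. What is shaped like the module but blue or pink is not meant.

How it is judged (in metres and radians):
At the end, for the whole second after the job is handed in: The module lies flat (within 0.04 rad) and at rest on the lane floor in the nest (along the lane from 3 mm beyond to 10 mm before its held place, height within 3 mm), the catch up behind it (pressed down less than 1.5 mm), the plunger held in by more than 8 mm (x of module in the frame of nest between -0.01 and 0.003 m and z of module in the frame of nest between -0.003 and 0.003 m and angle between module's own z axis and vertical below 0.04 rad and value of joint catch below 0.0015 m and value of joint plunger above 0.008 m and linear speed of module below 0.01 m/s); the robot touches nothing.
It fails at once if the module is lifted or tipped up out of its lane (z of module in the frame of station above 0.035 m or angle between module's own z axis and vertical above 0.3 rad).
It fails at once if another thing on the bench is moved by more than 40 mm (distance of any of spare, driver, tape, bottle, tray, foam, mug from where it was at the start of the episode above 0.04 m).
It also fails if it takes over 48 s, if anything falls off the work surface, if the arm or the gripper's body presses on something with over 40 N, if the wrist force passes 120 N, or if a joint passes its speed limit or range.

ROBOT

A 6-joint arm with a two-finger parallel gripper is mounted at the origin on the work surface. World frame = base frame: x ahead of the robot, y to its left, z up, the work surface at z = 0. Lengths are in mm, angles in rad, forces in N, time in s.
With the tool pointing down it reaches from about 350 to 975 mm from the base axis. Payload 7.1 kg.
Tool frame: the origin (TCP) lies at the very end of the fingers, on their centre line; the grasp point (between the pads) lies 19 mm behind it (ctrl.grip_depth is the distance from the TCP to the grasp point, in mm); x points along the fingers, z is the direction in which the jaws open and shut, and the axes are right-handed (so a half turn about x gives the same grasp; the last joint's range is limited). The gripper opens to 88 mm and grips with 3 to 60 N. Pads are 20 mm wide; open, the fingers measure 115 mm over their backs; the gripper's body (75 mm by 178 mm) begins 61 mm behind the grasp point.
Start: joints at [1.321, 0.423, 1.63, -0, 1.089, -0.019], TCP at [142.941, 608.418, 222.675] pointing down, gripper open.
Joint ranges: [-3, 3], [-0.9, 2.11], [0.09, 2.58], [-1.31, 4.45], [0.11, 2.69], [-2.54, 2.54]. Speed limits (rad/s): [2.39, 2.39, 3.01, 3.14, 3.14, 3.14].

INTERFACE

Orientations are given as a rotation vector (axis times angle).
In Python, from workcell import ctrl gives the robot as it stands. The module is installed in compiled form; this text tells all that it offers.
- The arm moves only by the tool send_rows, never from a script. Its argument "rows" is a list of rows, each a list of 4 numbers: the shift along the tool's x, y, z in mm, then the turn about the tool's x in rad. In form: [[x, y, z, turn], ...]. A call has 1 to 10 rows; each row shifts and turns the pose as measured when the row begins, along the tool's axes as they then stand; what a row does not reach is not made up. A row lasts 1/12 s, in which the tool goes at most 41.7 mm and 7.16 degrees, less where a joint would pass 70% of its speed; a pose out of reach is approached as far as the arm can. A call with a gripper value outside its range is refused whole. "fingers" is the opening, from 0 (shut) to 1 (fully open), set as the call begins (left out, the last holds). The fingers move at their own pace and stop on an object; the grip force is fixed at half the most. Time passes only in rows, so rows that do not move let the fingers close. It gives the time, the measured TCP pose, the force and the opening at its end, in the units of the state.
- ctrl.get_obs(): the state, without advancing time (a new reading comes with each control period).
- ctrl.get_image(name): name is "scene" or "top"; returns a dict with "img" (420x560x3 uint8, red, green, blue), "depth" (420x560 float32, mm along the optical axis (not along the pixel's ray), 0 where there is no reading), "mtx" (3x3 intrinsics, pixels), "dist_coeffs" ([k1, k2, p1, p2, k3] as OpenCV has them; the pictures are not rectified), "world_from_camera" (4x4, takes a point from camera to world coordinates). Camera axes: x right, y down, z forward; pixel columns grow to the right and rows downward; lengths in mm; the calibration is good to about 2 mm. A picture is of the moment at which its call begins.
- ctrl.close_job(): hands the job in, once; it reports no verdict.
The state is a dict: "t": time; "qpos": joint angles; "qvel": joint speeds; "joint_torque": joint torques, N m; "ee_pos": TCP position; "orientation": TCP orientation; "ft_force": force on the tool from outside, world axes, zero at the start; "moment": the same for the moment, N m; "width": finger opening in mm.
Only numpy, scipy, OpenCV 4.12 (cv2) and the standard library are available. Lean on these libraries where they do the work, as an engineer would, in place of code of your own. Each camera call takes 0.05 s, during which the arm holds its last target.

## Working session

There is one attempt and no reset: what is moved stays moved. The work goes in short steps, Python scripts to look and compute and a tool call to move; the robot and the scene stay as the last step left them, time stands still between calls to the robot, and variables do not carry over. Pictures are saved under pics/ and viewed, and the job is handed in when it is done.

Besides the shell and the picture viewer there is one more tool, called after "Request:" as name(argument=value, ...) on one line, values as JSON. send_rows: Moves the arm, as the interface text tells. Its arguments: {"type":"object","properties":{"rows":{"type":"array"},"fingers":{"type":"number"}},"required":["rows"]}

```bash
mkdir -p pics; cat > h.py <<'E'
import numpy as np, cv2
from scipy.spatial.transform import Rotation as R
from workcell import ctrl
def snap(n,tag):
    d=ctrl.get_image(n); cv2.imwrite(f'pics/{tag}.png',d['img'][:,:,::-1]); np.savez(f'pics/{tag}.npz',**d); return d
def ld(tag): return dict(np.load(f'pics/{tag}.npz'))
def px2w(d,u,v,z=None):
    p=cv2.undistortPoints(np.array([[[u,v]]],float),d['mtx'],d['dist_coeffs'])[0,0]
    T=d['world_from_camera']; r=np.array([p[0],p[1],1.])
    if z is None:
        D=np.median(d['depth'][int(v)-1:int(v)+2,int(u)-1:int(u)+2]); return T[:3,:3]@(r*D)+T[:3,3]
    w=T[:3,:3]@r; return T[:3,3]+w*(z-T[2,3])/w[2]
def w2px(d,P):
    T=np.linalg.inv(d['world_from_camera']); P=np.atleast_2d(np.array(P,float))
    return cv2.projectPoints(P,cv2.Rodrigues(T[:3,:3])[0],T[:3,3],d['mtx'],d['dist_coeffs'])[0][:,0]
E
python3 - <<'E'
from h import *
np.set_printoptions(precision=3,suppress=True)
for n in('scene','top'):
    d=snap(n,n+'0'); print(n,d['world_from_camera'],d['mtx'],d['dist_coeffs'])
print(ctrl.get_obs())
E
```

```text
scene [[  -0.63     0.424   -0.651 1433.675]
 [   0.777    0.32    -0.543  729.202]
 [  -0.022   -0.847   -0.531  839.547]
 [   0.       0.       0.       1.   ]] [[434.239   0.    277.081]
 [  0.    434.239 214.105]
 [  0.      0.      1.   ]] [-0.111  0.     0.     0.     0.   ]
top [[   0.101   -0.972    0.211  224.815]
 [  -0.995   -0.1      0.018   -9.126]
 [   0.003   -0.212   -0.977 1528.799]
 [   0.       0.       0.       1.   ]] [[529.028   0.    279.667]
 [  0.    529.028 219.006]
 [  0.      0.      1.   ]] [0.034 0.    0.    0.    0.   ]
{'t': 0.1, 'qpos': array([ 1.321,  0.424,  1.631, -0.   ,  1.089, -0.019]), 'qvel': array([ 0.001, -0.002, -0.001, -0.   ,  0.   ,  0.   ]), 'joint_torque': array([  0.001, -54.561, -27.432,   0.065,   0.019,  -0.   ]), 'ee_pos': array([142.833, 607.96 , 221.991]), 'orientation': array([-1.038,  1.311,  1.037]), 'ft_force': array([-0.856, -0.302, -0.625]), 'moment': array([0.073, 0.021, 0.041]), 'width': 87.85163483912847}
```

View pics/scene0.png

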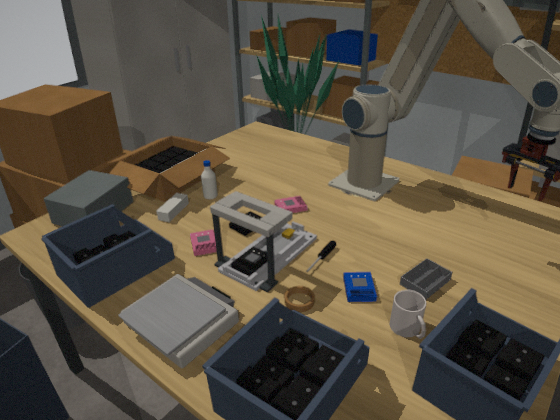

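View pics/top0.png

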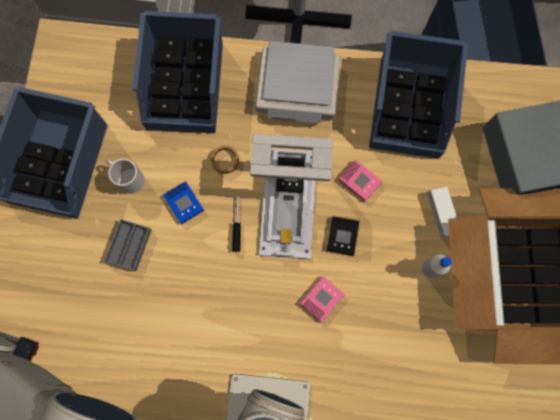

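The top picture shows the station with its lamp at about (290,157) and front stops at about (285,252). The spare is at (343,236), right next to it, and the driver is at (237,225). I'll enlarge this area.

```bash
python3 - <<'E'
from h import *
d=ld('top0'); c=d['img'][125:270,215:375,::-1]; cv2.imwrite('pics/topc.png',cv2.resize(c,None,fx=4,fy=4,interpolation=cv2.INTER_CUBIC)[:600])
d=ld('scene0'); c=d['img'][185:305,195:345,::-1]; cv2.imwrite('pics/scc.png',cv2.resize(c,None,fx=5,fy=5,interpolation=cv2.INTER_CUBIC))
E
```

```text
(no output)
```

View pics/topc.png

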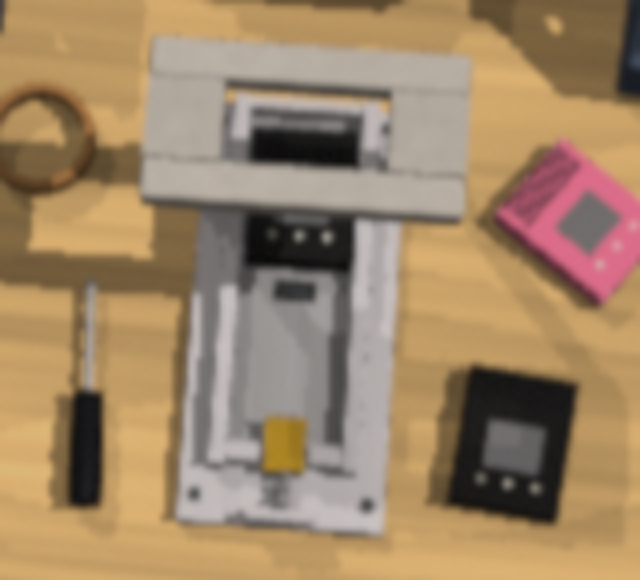

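View pics/scc.png

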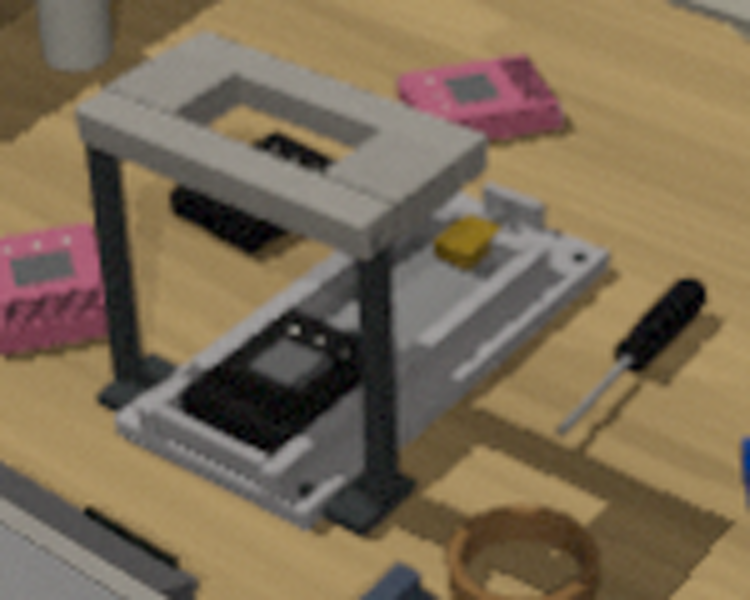

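```bash
cat > fit.py <<'E'
from h import *
from scipy.optimize import least_squares
np.set_printoptions(precision=2,suppress=True)
A=ld('top0');B=ld('scene0')
ta=[((124,106,209),(152,37)),((124,-106,209),(471,57)),((12,106,185),(141,201)),((12,-106,185),(463,220)),((-92,15,32),(265,416)),((-92,-15,32),(305,418))]
tb=[((124,-106,209),(79,113)),((12,106,209),(487,150)),((12,-106,209),(205,33)),((124,106,185),(365,252)),((12,106,185),(482,182))]
def W(p,P):
    c,s=np.cos(p[2]),np.sin(p[2]); P=np.array(P,float); return P@np.array([[c,s,0],[-s,c,0],[0,0,1]])+[p[0],p[1],0]
def res(p,use='ab'):
    r=[]
    if 'a' in use: r.append(w2px(A,W(p,[a for a,_ in ta]))-(np.array([b for _,b in ta])/4+[214.6,124.6]))
    if 'b' in use: r.append(w2px(B,W(p,[a for a,_ in tb]))-(np.array([b for _,b in tb])/5+[194.6,184.6]))
    return np.concatenate(r).ravel()
if __name__=='__main__':
    for u in('a','b','ab'):
        s=least_squares(res,[600,0,0.],args=(u,),x_scale=[1,1,.01]); print(u,s.x,s.x[2]); print(res(s.x,u).reshape(-1,2))
    p=s.x; np.save('st.npy',p)
    # overlay
    im=cv2.resize(A['img'][125:270,215:375,::-1],None,fx=4,fy=4,interpolation=cv2.INTER_CUBIC)
    pts=[(-112,y,33) for y in(-54,-42,42,54)]+[(140,y,33) for y in(-54,-42,42,54)]+[(0,-12,19),(0,12,19),(-92,0,32),(-112,0,34)]+[(12,106,209),(12,-106,209),(0,42,15),(0,-42,15)]
    for q in w2px(A,W(p,pts)):
        cv2.circle(im,tuple(int(v) for v in (q-[214.6,124.6])*4),3,(0,0,255),-1)
    cv2.imwrite('pics/ov.png',im)
E
python3 fit.py
```

```text
a [614.4    0.73   0.03] 0.034684018787456174
[[-0.11 -1.09]
 [ 0.26 -0.95]
 [-0.21  1.17]
 [-0.63  1.64]
 [ 0.19 -0.53]
 [ 0.57 -0.34]]
b [618.43   7.08   0.02] 0.015401513744231961
[[-1.39 -1.06]
 [ 0.44 -2.06]
 [ 0.13 -0.59]
 [-0.66  3.68]
 [ 1.46 -1.13]]
ab [615.06   2.01   0.03] 0.030503584250267342
[[-0.36 -1.52]
 [-0.02 -1.06]
 [-0.63  0.72]
 [-1.08  1.52]
 [-0.36 -0.82]
 [ 0.01 -0.59]
 [-1.69 -1.67]
 [ 0.11 -3.39]
 [-0.62 -1.28]
 [-0.37  2.37]
 [ 1.14 -2.47]]
```

View pics/ov.png

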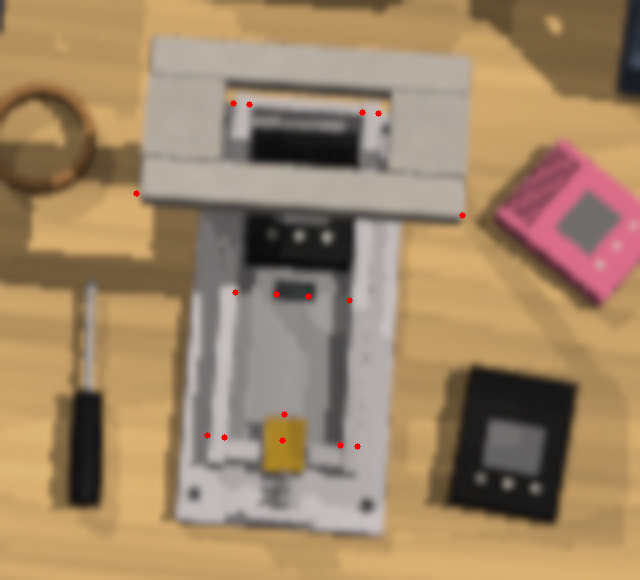

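```bash
cat >> h.py <<'E'
def cloud(d):
    h,w=d['depth'].shape; uu,vv=np.meshgrid(np.arange(w),np.arange(h))
    p=cv2.undistortPoints(np.stack([uu,vv],-1).reshape(-1,1,2).astype(float),d['mtx'],d['dist_coeffs'])[:,0]
    z=d['depth'].reshape(-1,1); P=np.hstack([p*z,z]); T=d['world_from_camera']
    return (P@T[:3,:3].T+T[:3,3]).reshape(h,w,3)
E
python3 - <<'E'
from h import *
np.set_printoptions(precision=1,suppress=True)
for n in('top0','scene0'):
    d=ld(n); C=cloud(d); 
    m=(C[...,2]>198)&(C[...,2]<218)&(abs(C[...,0]-680)<120)&(abs(C[...,1])<160)&(d['depth']>0)
    P=C[m]; print(n,len(P),P.min(0),P.max(0),np.median(P[:,2]))
    r=cv2.minAreaRect(P[:,:2].astype(np.float32)); print(r, cv2.boxPoints(r))
    # table height
    t=C[(abs(C[...,2])<15)&(abs(C[...,0]-500)<150)&(abs(C[...,1]-250)<150)]; print('bench',np.median(t[:,2]))
    b=(d['img'].max(-1)<60)&(abs(C[...,0]-680)<70)&(abs(C[...,1])<60)&(C[...,2]>25)&(C[...,2]<50)
    Q=C[b];print('mod',len(Q),np.median(Q[:,2]),Q.min(0),Q.max(0))
    if n=='scene0': print(cv2.minAreaRect(Q[:,:2].astype(np.float32)))
E
```

```text
top0 2547 [ 621.8 -103.4  198.1] [741.3 110.7 217.1] 209.45409354854678
((681.746826171875, 3.3919677734375), (114.72428131103516, 212.14236450195312), 2.2666494846343994) [[ 620.2  107.1]
 [ 628.6 -104.9]
 [ 743.3 -100.3]
 [ 734.9  111.6]]
bench 0.17248899390847328
mod 500 37.33934923902257 [631.8 -37.3  25.1] [737.4  42.4  46.2]
scene0 1500 [ 622.1 -100.8  198. ] [744.8 117.2 212.2] 207.62477308335144
((685.095947265625, 7.4124298095703125), (116.92012786865234, 215.25953674316406), 2.5798487663269043) [[ 621.9  112.3]
 [ 631.5 -102.7]
 [ 748.3  -97.5]
 [ 738.7  117.6]]
bench 0.5410611236314935
mod 503 35.8453241825232 [640.1 -34.6  25.5] [746.1  51.   42.4]
((693.0780639648438, 8.234413146972656), (105.91862487792969, 85.5608901977539), 0.044674769043922424)
```

```bash
python3 - <<'E'
from h import *
np.set_printoptions(precision=3,suppress=True)
o=ctrl.get_obs(); M=R.from_rotvec(o['orientation']).as_matrix(); print(M)
# module near edge, top view
d=ld('top0')
for (u,v) in((250,266),(348,270)):
    for z in (15,37): print(u,v,z,px2w(d,214.6+u/4,124.6+v/4,z))
E
```

```text
[[-0.    -0.973  0.229]
 [-0.001  0.229  0.973]
 [-1.     0.    -0.001]]
250 266 15 [635.182  35.646  15.   ]
250 266 37 [629.218  34.995  37.   ]
348 270 15 [639.55  -36.822  15.   ]
348 270 37 [633.522 -36.419  37.   ]
```

Request:
send_rows(rows=[[-40,0,0,-0.09],[-40,0,0,-0.09],[-40,0,0,-0.088],[-40,0,0,0],[-40,0,0,0]], fingers=0)

```text
t: 0.52
ee_pos: [141.5, 602.8, 414.9]
orientation: [-1.264, 1.212, 1.239]
ft_force: [-0.0, 2.4, -0.2]
width: 58.1
```

Request:
send_rows(rows=[[0,-28,-29,0],[0,-28,-29,0],[0,-28,-29,0],[0,-28,-29,0],[0,-28,-29,0],[0,-28,-29,0],[0,-28,-29,0],[0,-28,-29,0],[0,-28,-29,0],[0,-28,-29,0]])

```text
t: 1.35
ee_pos: [441.3, 326.2, 427.9]
orientation: [-1.263, 1.189, 1.255]
ft_force: [0.6, 0.8, 0.3]
width: 0.3
```

Request:
send_rows(rows=[[0,-30,-29,0],[0,-30,-29,0],[0,-30,-29,0],[0,-30,-29,0],[0,-30,-29,0],[0,-30,-29,0],[0,-30,-29,0],[0,-30,-29,0],[0,-30,-29,0],[0,-30,-29,0]])

```text
t: 2.18
ee_pos: [754.7, 51.6, 425.4]
orientation: [-1.259, 1.195, 1.258]
ft_force: [1.1, -0.2, 0.4]
width: 0.4
```

```bash
cat > st.py <<'E'
from h import *
np.set_printoptions(precision=3,suppress=True)
o=ctrl.get_obs(); M=R.from_rotvec(o['orientation']).as_matrix()
print('t',round(o['t'],2),'p',o['ee_pos'],'q',o['qpos'],'F',o['ft_force']); print(M)
print('tilt from down deg',np.degrees(np.arccos(-M[2,0])),'heading',np.arctan2(M[1,0],M[0,0]))
E
python3 st.py
```

```text
t 2.18 p [754.742  51.602 425.418] q [ 0.057  0.507  1.047 -0.011  1.598 -1.577] F [ 1.138 -0.204  0.416]
[[-0.01  -0.998 -0.063]
 [-0.012 -0.063  0.998]
 [-1.     0.011 -0.011]]
tilt from down deg 0.8818629886135898 heading -2.281417282287002
```

Request:
send_rows(rows=[[0,-40,-18,0],[0,-40,0,0],[0,-40,0,0],[0,-40,0,0],[0,-40,0,0],[0,-40,0,0],[0,-40,0,0],[0,-40,0,0]])

```text
t: 2.85
ee_pos: [983.9, 36.8, 373.8]
orientation: [-1.267, 1.178, 1.227]
ft_force: [-0.6, 0.4, 1.0]
width: 0.4
```

```bash
python3 st.py
```

```text
t 2.85 p [983.922  36.847 373.765] q [ 0.029  1.094  0.086 -0.014  1.941 -1.6  ] F [-0.608  0.404  0.986]
[[ 0.021 -0.998 -0.053]
 [-0.012 -0.054  0.998]
 [-1.    -0.02  -0.013]]
tilt from down deg 1.3660767151977924 heading -0.5343320503029683
```

Request:
send_rows(rows=[[-16,-38,0,0],[-16,-38,0,0],[-16,-38,0,0],[-16,-38,0,0]])

```text
t: 3.18
ee_pos: [1009.7, 40.5, 384.6]
orientation: [-1.309, 1.106, 1.157]
ft_force: [0.2, -0.3, -0.4]
width: 0.6
```

```bash
python3 st.py
```

```text
t 3.18 p [1009.722   40.504  384.574] q [ 0.032  1.085  0.087 -0.012  1.855 -1.597] F [ 0.156 -0.266 -0.411]
[[ 0.115 -0.992 -0.053]
 [-0.008 -0.055  0.998]
 [-0.993 -0.115 -0.015]]
tilt from down deg 6.631689252386089 heading -0.07194317069875676
```

Request:
send_rows(rows=[[-13,-39,0,0],[-13,-39,0,0],[-13,-39,0,0],[-11,-39,0,0],[-11,-39,0,0],[-11,-39,0,0],[-9,-40,0,0],[-9,-40,0,0],[-8,-40,0,0],[-8,-40,0,0]])

```text
t: 4.02
ee_pos: [1069.9, 49.3, 478.9]
orientation: [-1.424, 0.872, 0.928]
ft_force: [0.5, -0.7, -0.3]
width: 0.6
```

```bash
python3 st.py
```

```text
t 4.02 p [1069.883   49.271  478.944] q [ 0.038  1.012  0.087 -0.011  1.622 -1.592] F [ 0.474 -0.742 -0.265]
[[ 0.407 -0.912 -0.052]
 [ 0.005 -0.055  0.998]
 [-0.913 -0.407 -0.018]]
tilt from down deg 24.047602112334395 heading 0.012179029809055924
```

Request:
send_rows(rows=[[-5,-41,0,0],[-5,-41,0,0],[-3,-41,0,0],[-3,-41,0,0],[0,-41,0,0],[0,-41,0,0],[3,-41,0,0],[5,-41,0,0],[5,-41,0,0],[7,-41,0,0]])

```text
t: 4.85
ee_pos: [1133.0, 56.7, 553.5]
orientation: [-1.505, 0.643, 0.705]
ft_force: [-0.1, -0.4, -0.5]
width: 0.7
```

```bash
python3 st.py
```

```text
t 4.85 p [1132.983   56.68   553.542] q [ 0.042  0.985  0.087 -0.009  1.358 -1.589] F [-0.075 -0.36  -0.455]
[[ 0.653 -0.755 -0.051]
 [ 0.019 -0.052  0.998]
 [-0.757 -0.653 -0.02 ]]
tilt from down deg 40.81828969714316 heading 0.02832345718445904
```

Request:
send_rows(rows=[[8,-40,0,0],[8,-40,0,0],[9,-40,0,0],[9,-40,0,0],[10,-40,0,0]])

```text
t: 5.27
ee_pos: [1161.6, 59.8, 588.0]
orientation: [-1.534, 0.532, 0.597]
ft_force: [-0.2, -0.2, 0.7]
width: 0.4
```

```bash
python3 st.py; cat > fk.py <<'E'
from h import *
D=[((142.833,607.96,221.991),(.424,1.631,1.089)),((754.742,51.602,425.418),(.507,1.047,1.598)),((983.922,36.847,373.765),(1.094,.086,1.941)),((1009.722,40.504,384.574),(1.085,.087,1.855)),((1069.883,49.271,478.944),(1.012,.087,1.622)),((1132.983,56.68,553.542),(.985,.087,1.358))]
o=ctrl.get_obs(); D.append((o['ee_pos'],o['qpos'][[1,2,4]]))
def rows(q2,q3,q5):
    a=q2+q3;T=a+q5;s,c=np.sin,np.cos
    return [[1,0,s(q2),s(a),s(T)],[0,1,c(q2),c(a),c(T)]]
A=[];b=[]
for p,q in D: A+=rows(*q); b+=[np.hypot(p[0],p[1]),p[2]]
A=np.array(A);b=np.array(b)
x,res,rk,sv=np.linalg.lstsq(A,b,rcond=None)
if __name__=='__main__':
    print('r0 h L1 L2 Lt',x,rk,sv); print(A@x-b)
E
python3 fk.py
```

```text
t 5.27 p [1161.597   59.808  588.002] q [ 0.043  0.98   0.087 -0.008  1.221 -1.588] F [-0.207 -0.222  0.744]
[[ 0.753 -0.657 -0.051]
 [ 0.025 -0.049  0.999]
 [-0.658 -0.753 -0.02 ]]
tilt from down deg 48.8470633329343 heading 0.03295626976658738
r0 h L1 L2 Lt [-92.10541119 196.0770527  653.85748269 526.43820398 332.99888598] 5 [4.44348333 3.71413629 0.99395032 0.6468934  0.23289311]
[ 17.50502381  -8.01201767  -8.22604337  18.12556542  -2.17973906
 -10.00465588  -1.22720002  -9.59657212  -3.83005831  -0.9316445
  -1.90581713   3.67274671  -0.13616592   6.74657804]
```

```bash
sed -i 's/return \[\[1,0,s(q2),s(a),s(T)\],\[0,1,c(q2),c(a),c(T)\]\]/return [[1,0,s(q2),s(a),s(T),c(a)],[0,1,c(q2),c(a),c(T),-s(a)]]/; s/Lt'"'"'/Lt a'"'"'/' fk.py; python3 fk.py
cat > ik.py <<'E'
from fk import *
from scipy.optimize import fsolve
def ik(r,z,tilt):
    f=lambda q: np.append((np.array(rows(*q))@x-[r,z])/1000, q.sum()-(np.pi-tilt))
    q,_,ok,_=fsolve(f,[.3,1.9,.5],full_output=1); return q,ok
if __name__=='__main__':
    for r in (680,660,600,560,520,500):
        for t in (45,50,55): print(r,t,ik(r,45,np.radians(t)))
E
python3 ik.py
```

```text
r0 h L1 L2 Lt a [4.88114617e-01 3.12035182e+02 5.63180084e+02 4.84550430e+02
 3.09919970e+02 7.69041504e+01] 6 [4.73798632 4.20378547 1.06763324 0.66121266 0.53236832 0.13861607]
[-0.02320989 -0.18779906 -0.01158004  0.29388487 -0.06055008  0.35031596
 -0.1970937  -0.18414651  0.0957709   0.47985313  0.06171628 -0.59500331
  0.13494653 -0.15710507]
680 45 (array([ 0.69514577,  2.08451193, -0.42346321]), 1)
680 50 (array([ 0.73324849,  2.11771681, -0.58203728]), 1)
680 55 (array([ 0.77981249,  2.14392494, -0.74207586]), 1)
660 45 (array([ 0.68653899,  2.12686347, -0.45720797]), 1)
660 50 (array([ 0.72780077,  2.15951425, -0.61838699]), 1)
660 55 (array([ 0.77782754,  2.18508851, -0.78125448]), 1)
600 45 (array([ 0.66910884,  2.25179093, -0.56470528]), 1)
600 50 (array([ 0.72191632,  2.28279043, -0.73577872]), 1)
600 55 (array([ 0.78458777,  2.30633799, -0.90926419]), 1)
560 45 (array([ 0.66646981,  2.33362453, -0.64389985]), 1)
560 50 (array([ 0.72938335,  2.36347799, -0.82393332]), 1)
560 55 (array([ 0.80305436,  2.38548043, -1.00687322]), 1)
520 45 (array([ 0.67391706,  2.41459564, -0.73231821]), 1)
520 50 (array([ 0.74984639,  2.44319866, -0.92411702]), 1)
520 55 (array([ 0.83751032,  2.46337681, -1.11922557]), 1)
500 45 (array([ 0.68265215,  2.4548439 , -0.78130157]), 1)
500 50 (array([ 0.76659181,  2.4827558 , -0.98041958]), 1)
500 55 (array([ 0.86273718,  2.50186515, -1.18294076]), 1)
```

```bash
cat > fk6.py <<'E'
from fk import x as K
from h import *
from scipy.optimize import least_squares
r0,h,L1,L2,Lt,a=K
lo=np.array([-3,-.9,.09,-1.31,.11,-2.54]);hi=np.array([3,2.11,2.58,4.45,2.69,2.54])
def fk(q):
    q1,q2,q3,q4,q5,q6=q;A=q2+q3
    M=(R.from_euler('z',q1)*R.from_euler('y',A-np.pi/2)*R.from_euler('x',q4)*R.from_euler('y',q5)*R.from_euler('x',q6))
    w=R.from_euler('z',q1).apply([r0+L1*np.sin(q2)+L2*np.sin(A)+a*np.cos(A),0,h+L1*np.cos(q2)+L2*np.cos(A)-a*np.sin(A)])
    return w+Lt*M.as_matrix()[:,0],M
def ik(p,M,q0):
    def f(q):
        P,m=fk(q); return np.r_[(P-p)/300,(m*M.inv()).as_rotvec()]
    s=least_squares(f,np.clip(q0,lo+.001,hi-.001),bounds=(lo,hi)); return s.x,np.abs(s.fun).max()
E
cat > plan.py <<'E'
from fk6 import *
np.set_printoptions(precision=2,suppress=True)
o=ctrl.get_obs();P,m=fk(o['qpos']);M0=R.from_rotvec(o['orientation'])
print(P-o['ee_pos'],(m*M0.inv()).as_rotvec())
wp=[(o['ee_pos'],0),((800,-150,560),np.pi),((620,-250,520),np.pi),((620,-250,220),np.pi),((560,0,220),np.pi),((500,0,150),np.pi),((640,5,60),np.pi),((520,0,60),np.pi)]
q=o['qpos'];n=12
for (p0,t0),(p1,t1) in zip(wp,wp[1:]):
    p0=np.array(p0);p1=np.array(p1)
    for i in range(1,n+1):
        s=i/n; q,e=ik(p0+(p1-p0)*s,M0*R.from_euler('x',t0+(t1-t0)*s),q)
        if i%3==0: print(p0+(p1-p0)*s,q,'err',round(e,3))
    print()
E
python3 plan.py
```

```text
[  0.68 -11.88  -0.15] [-0.  0. -0.]
[1071.2     7.36  581.  ] [-0.    0.67  0.69  0.03  0.94 -0.85] err 0.0
[980.8 -45.1 574. ] [-0.07  0.48  1.    0.11  0.81 -0.17] err 0.0
[890.4  -97.55 567.  ] [-0.16  0.33  1.24  0.21  0.74  0.47] err 0.0
[ 800. -150.  560.] [-0.27  0.19  1.43  0.35  0.72  1.07] err 0.0

[ 755. -175.  550.] [-0.34  0.13  1.52  0.43  0.72  0.96] err 0.0
[ 710. -200.  540.] [-0.41  0.08  1.6   0.51  0.73  0.85] err 0.0
[ 665. -225.  530.] [-0.49  0.04  1.67  0.59  0.75  0.72] err 0.0
[ 620. -250.  520.] [-0.59 -0.    1.73  0.67  0.79  0.59] err 0.0

[ 620. -250.  445.] [-0.59  0.05  1.84  0.79  0.66  0.43] err 0.0
[ 620. -250.  370.] [-0.59  0.13  1.93  0.98  0.55  0.2 ] err 0.0
[ 620. -250.  295.] [-0.59  0.24  2.    1.27  0.48 -0.13] err 0.0
[ 620. -250.  220.] [-0.59  0.37  2.05  1.62  0.45 -0.53] err 0.0

[ 605.  -187.5  220. ] [-0.48  0.31  2.15  1.81  0.39 -0.64] err 0.0
[ 590. -125.  220.] [-0.36  0.26  2.22  2.07  0.33 -0.81] err 0.0
[575.  -62.5 220. ] [-0.2   0.22  2.29  2.43  0.27 -1.06] err 0.0
[560.   0. 220.] [-0.02  0.2   2.33  2.96  0.24 -1.46] err 0.0

[545.    0.  202.5] [-0.02  0.23  2.37  3.    0.31 -1.5 ] err 0.0
[530.   0. 185.] [-0.03  0.26  2.41  3.02  0.39 -1.53] err 0.0
[515.    0.  167.5] [-0.03  0.31  2.45  3.04  0.47 -1.55] err 0.0
[500.   0. 150.] [-0.03  0.36  2.48  3.05  0.55 -1.56] err 0.0

[535.     1.25 127.5 ] [-0.02  0.45  2.42  3.07  0.58 -1.57] err 0.0
[570.    2.5 105. ] [-0.02  0.53  2.35  3.08  0.59 -1.58] err 0.0
[605.     3.75  82.5 ] [-0.01  0.61  2.27  3.08  0.59 -1.58] err 0.0
[640.   5.  60.] [-0.01  0.68  2.2   3.09  0.58 -1.58] err 0.0

[610.     3.75  60.  ] [-0.01  0.67  2.26  3.09  0.64 -1.58] err 0.0
[580.    2.5  60. ] [-0.01  0.67  2.32  3.09  0.7  -1.59] err 0.0
[550.     1.25  60.  ] [-0.02  0.67  2.38  3.08  0.76 -1.59] err 0.0
[520.   0.  60.] [-0.03  0.68  2.44  3.08  0.83 -1.6 ] err 0.0
```

```bash
cat > to.py <<'E'
import sys
from h import *
np.set_printoptions(precision=2,suppress=True)
o=ctrl.get_obs(); M=R.from_rotvec(o['orientation']).as_matrix(); p=np.array(o['ee_pos'])
print('t %.2f'%o['t'],'p',p,'q',o['qpos'],'F',o['ft_force'],'tilt %.1f head %.3f'%(np.degrees(np.arccos(-M[2,0])),np.arctan2(M[1,0],M[0,0])),'zaxis',M[:,2])
a=[float(v) for v in sys.argv[1:]]
for i in range(0,len(a),3):
    g=np.array(a[i:i+3]); d=M.T@(g-p); print('to',g,'tool d',d,'rows',np.linalg.norm(d)/40); p=g
E
python3 to.py 800 -150 560
```

```text
t 5.27 p [1161.6    59.81  588.  ] q [ 0.04  0.98  0.09 -0.01  1.22 -1.59] F [-0.21 -0.22  0.74] tilt 48.8 head 0.033 zaxis [-0.05  1.   -0.02]
to [ 800. -150.  560.] tool d [-258.9  268.7 -190.6] rows 10.474846201602627
```

Request:
send_rows(rows=[[-25,26,-18,0],[-25,26,-18,0],[-25,26,-18,0],[-25,26,-18,0],[-25,26,-18,0],[-25,26,-18,0],[-25,26,-18,0],[-25,26,-18,0],[-25,26,-18,0],[-25,26,-18,0]])

```text
t: 6.1
ee_pos: [837.1, -122.9, 550.0]
orientation: [-1.538, 0.525, 0.597]
ft_force: [-0.2, -0.5, 0.7]
width: 0.6
```

```bash
python3 to.py 800 -150 560
```

```text
t 6.10 p [ 837.14 -122.9   550.02] q [-0.23  0.25  1.38  0.32  0.7  -2.03] F [-0.22 -0.51  0.66] tilt 49.1 head 0.037 zaxis [-0.06  1.   -0.02]
to [ 800. -150.  560.] tool d [-35.36  18.12 -25.19] rows 1.176197403972013
```

Request:
send_rows(rows=[[-4,0,0,0.12],[-4,0,0,0.12],[-4,0,0,0.12],[-4,0,0,0.12],[-4,0,0,0.12],[-4,0,0,0.12],[-4,0,0,0.12],[-4,0,0,0.12],[-4,0,0,0.12],[-4,0,0,0.12]])

```text
t: 6.93
ee_pos: [796.2, -131.6, 584.1]
orientation: [-0.358, 0.689, 0.148]
ft_force: [0.1, 0.5, 0.1]
width: 0.5
```

Request:
send_rows(rows=[[0,0,0,0.12],[0,0,0,0.12],[0,0,0,0.12],[0,0,0,0.12],[0,0,0,0.12],[0,0,0,0.12],[0,0,0,0.12],[0,0,0,0.12],[0,0,0,0.12],[0,0,0,0.12]])

```text
t: 7.77
ee_pos: [795.3, -132.5, 592.7]
orientation: [0.839, 0.643, -0.288]
ft_force: [-0.9, 0.5, 0.2]
width: 0.6
```

```bash
python3 to.py 620 -250 520
```

```text
t 7.77 p [ 795.33 -132.53  592.69] q [-0.26  0.16  1.42  0.32  0.72  0.46] F [-0.95  0.47  0.16] tilt 50.8 head 0.013 zaxis [ 0.41 -0.76  0.5 ]
to [ 620. -250.  520.] tool d [ -91.2  -202.88  -18.56] rows 5.580224633360514
```

Request:
send_rows(rows=[[0,0,0,0.11],[0,0,0,0.11],[0,0,0,0.11],[0,0,0,0.11],[0,0,0,0.11],[0,0,0,0.06],[0,0,0,0]])

```text
t: 8.35
ee_pos: [795.1, -133.1, 597.2]
orientation: [1.457, 0.542, -0.505]
ft_force: [-0.2, 1.2, -0.1]
width: 0.4
```

```bash
python3 to.py 620 -250 520 620 -250 240
```

```text
t 8.35 p [ 795.07 -133.09  597.24] q [-0.26  0.15  1.42  0.32  0.71  1.11] F [-0.21  1.21 -0.11] tilt 51.4 head 0.008 zaxis [ 0.04 -1.    0.04]
to [ 620. -250.  520.] tool d [ -89.4  -175.56  107.09] rows 5.605883480487025
to [ 620. -250.  240.] tool d [ 174.59 -218.64  -10.73] rows 7.0
```

Request:
send_rows(rows=[[-15,-29,18,0],[-15,-29,18,0],[-15,-29,18,0],[-15,-29,18,0],[-15,-29,18,0],[-15,-29,18,0],[25,-31,-1,0],[25,-31,-1,0],[25,-31,-1,0],[25,-31,-1,0]])

```text
t: 9.18
ee_pos: [620.1, -267.1, 373.8]
orientation: [1.42, 0.507, -0.486]
ft_force: [1.0, -0.3, -0.8]
width: 0.6
```

```bash
python3 to.py 620 -250 240
```

```text
t 9.18 p [ 620.07 -267.05  373.79] q [-0.64  0.13  1.96  1.19  0.53 -0.07] F [ 0.99 -0.31 -0.82] tilt 53.2 head -0.020 zaxis [ 0.04 -1.    0.08]
to [ 620. -250.  240.] tool d [  79.78 -105.1   -27.91] rows 3.371833281168782
```

Request:
send_rows(rows=[[26,-34,-6,0.03],[26,-34,-6,0.03],[26,-34,-6,0.03],[0,0,0,0]])

```text
t: 9.52
ee_pos: [617.0, -259.3, 248.9]
orientation: [1.495, 0.494, -0.524]
ft_force: [-1.6, 0.3, -1.0]
width: 0.4
```

```bash
python3 to.py 560 0 235 500 0 150
```

```text
t 9.52 p [ 617.04 -259.31  248.89] q [-0.62  0.32  2.08  1.74  0.47 -0.6 ] F [-1.59  0.33 -0.97] tilt 52.7 head -0.028 zaxis [-0.01 -1.    0.02]
to [560.   0. 235.] tool d [ -42.74  -43.5  -258.78] rows 6.646689361701059
to [500.   0. 150.] tool d [   3.83 -103.97   -0.94] rows 2.6010815058356016
```

Request:
send_rows(rows=[[-5,-5,-29,0],[-5,-5,-29,0],[-5,-5,-29,0],[-5,-5,-29,0],[-5,-5,-29,0],[-5,-5,-29,0],[-5,-5,-29,0],[-5,-5,-29,0],[-5,-5,-26,0]])

```text
t: 10.27
ee_pos: [568.2, -13.6, 251.1]
orientation: [1.483, 0.477, -0.501]
ft_force: [0.3, -0.5, 1.1]
width: 0.9
```

```bash
python3 to.py 560 0 235 500 0 150; python3 - <<'E'
from h import *
snap('top','top1')
E
```

```text
t 10.27 p [568.16 -13.56 251.09] q [-0.06  0.16  2.34  3.07  0.31 -1.56] F [ 0.29 -0.46  1.11] tilt 54.1 head -0.029 zaxis [-0.   -1.    0.03]
to [560.   0. 235.] tool d [  2.51 -17.47 -14.06] rows 0.564285180502085
to [500.   0. 150.] tool d [   1.29 -104.     -2.61] rows 2.6010815058356016
```

View pics/top1.png

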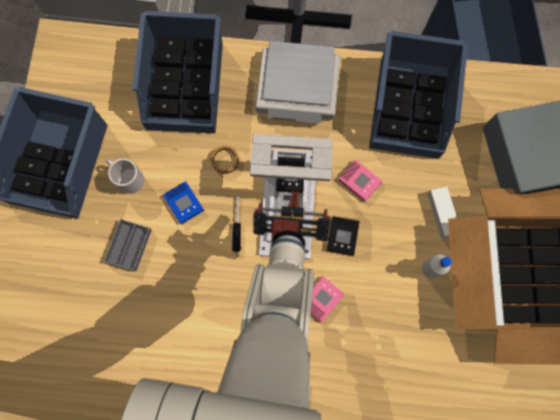

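```bash
python3 to.py 519 10 168 665 6 62 681 5 52
```

```text
t 10.32 p [566.95 -11.77 250.61] q [-0.05  0.16  2.34  3.08  0.31 -1.57] F [-1.06 -1.12  0.13] tilt 54.0 head -0.030 zaxis [-0.01 -1.    0.03]
to [519.  10. 168.] tool d [  9.21 -94.51 -24.1 ] rows 2.449177060075344
to [665.   6.  62.] tool d [180.47   0.03  -0.34] rows 4.511651582292232
to [681.   5.  52.] tool d [18.84  1.3   0.58] rows 0.47236109069227955
```

Request:
send_rows(rows=[[2,-25,-6,0.02],[2,-25,-6,0.02],[2,-25,-6,0],[2,-20,-6,0],[0,0,0,0]])

```text
t: 10.73
ee_pos: [529.0, 20.8, 183.6]
orientation: [1.532, 0.458, -0.469]
ft_force: [-0.6, -0.6, -0.4]
width: 0.5
```

```bash
python3 to.py  665 6 65 681 5 52
```

```text
t 10.73 p [528.96  20.84 183.62] q [ 0.04  0.35  2.47  3.2   0.66 -1.58] F [-0.63 -0.61 -0.4 ] tilt 56.2 head -0.004 zaxis [-0.01 -1.   -0.01]
to [665.   6.  65.] tool d [179.1  -22.61  14.46] rows 4.527533287587266
to [681.   5.  52.] tool d [20.53 -1.88  0.95] rows 0.5159941860137573
```

Request:
send_rows(rows=[[30,-4,3,0],[30,-4,3,0],[30,-4,3,0],[30,-4,3,0],[30,-4,2,0],[0,0,0,0]])

```text
t: 11.23
ee_pos: [661.7, 12.3, 97.2]
orientation: [1.542, 0.452, -0.428]
ft_force: [0.0, 0.5, 0.7]
width: 0.8
```

```bash
python3 to.py  675 5 60 681 5 52; python3 - <<'E'
from h import *
d=snap('scene','sc2'); c=d['img'][165:305,185:345,::-1]; cv2.imwrite('pics/sc2c.png',cv2.resize(c,None,fx=4.2,fy=4.2,interpolation=cv2.INTER_CUBIC))
E
```

```text
t 11.23 p [661.73  12.32  97.22] q [-0.01  0.68  2.21  3.1   0.76 -1.53] F [0.02 0.46 0.69] tilt 57.9 head 0.022 zaxis [ 0.01 -1.   -0.02]
to [675.   5.  60.] tool d [ 30.87 -24.38   8.18] rows 1.0045934367058138
to [681.   5.  52.] tool d [ 9.33 -3.59  0.22] rows 0.24999999999999994
```

View pics/sc2c.png

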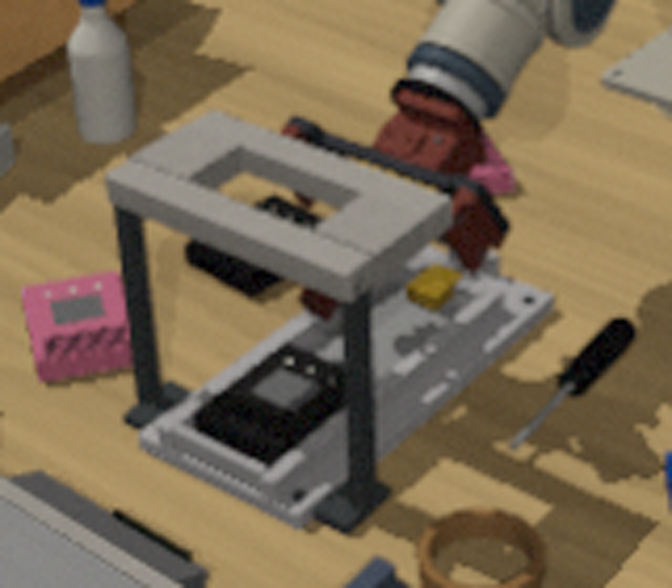

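Request:
send_rows(rows=[[9,-8,2,0],[9,-8,2,0],[9,-7,2,0],[0,0,0,0]])

```text
t: 11.62
ee_pos: [676.1, 7.6, 71.8]
orientation: [1.546, 0.447, -0.414]
ft_force: [-0.4, -0.9, 0.2]
width: 0.7
```

```bash
python3 to.py  681 5 50 681 5 46
```

```text
t 11.62 p [676.09   7.6   71.85] q [-0.03  0.75  2.18  3.07  0.81 -1.53] F [-0.37 -0.94  0.21] tilt 58.6 head 0.029 zaxis [ 0.02 -1.   -0.02]
to [681.   5.  50.] tool d [ 15.5  -16.06   3.17] rows 0.5635353757602151
to [681.   5.  46.] tool d [ 2.08 -3.41  0.09] rows 0.09999999999999999
```

Request:
send_rows(rows=[[7,-7,1,0],[7,-7,1,0],[0,0,0,0]])

```text
t: 11.87
ee_pos: [681.5, 6.1, 53.1]
orientation: [1.546, 0.446, -0.412]
ft_force: [0.1, -0.7, -0.2]
width: 0.1
```

```bash
python3 to.py  681 5 50 681 5 46;  python3 - <<'E'
from h import *
d=snap('scene','sc3'); c=d['img'][205:305,205:325,::-1]; cv2.imwrite('pics/sc3c.png',cv2.resize(c,None,fx=5.5,fy=5.5,interpolation=cv2.INTER_CUBIC))
E
```

```text
t 11.87 p [681.46   6.13  53.06] q [-0.03  0.8   2.16  3.07  0.84 -1.53] F [ 0.13 -0.65 -0.23] tilt 58.7 head 0.030 zaxis [ 0.02 -1.   -0.02]
to [681.   5.  50.] tool d [ 1.17 -2.84  1.19] rows 0.08238823659521136
to [681.   5.  46.] tool d [ 2.08 -3.42  0.09] rows 0.1
```

View pics/sc3c.png

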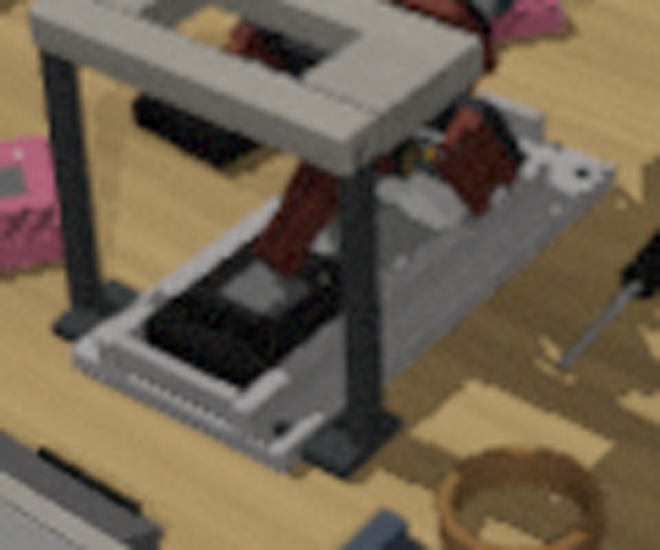

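Request:
send_rows(rows=[[1.5,-2.5,0,0],[1,-1.7,0,0],[0,0,0,0]])

```text
t: 12.17
ee_pos: [680.8, 6.6, 48.0]
orientation: [1.546, 0.447, -0.412]
ft_force: [-1.1, 0.1, -0.4]
width: 0.5
```

```bash
python3 to.py  681 5 46
```

```text
t 12.17 p [680.77   6.63  47.97] q [-0.03  0.81  2.16  3.07  0.85 -1.53] F [-1.06  0.07 -0.42] tilt 58.7 head 0.031 zaxis [ 0.02 -1.   -0.02]
to [681.   5.  46.] tool d [ 1.18 -1.54  1.68] rows 0.06419091656464618
```

Request:
send_rows(rows=[[0.8,-1.3,0,0],[0,0,0,0]])

```text
t: 12.33
ee_pos: [680.8, 6.8, 46.6]
orientation: [1.546, 0.447, -0.411]
ft_force: [-0.5, 0.1, 0.2]
width: 0.5
```

Request:
send_rows(rows=[[0.8,-1.3,0,0],[0,0,0,0]])

```text
t: 12.5
ee_pos: [681.7, 6.9, 46.6]
orientation: [1.547, 0.444, -0.408]
ft_force: [0.1, -0.6, 1.0]
width: 0.3
```

Request:
send_rows(rows=[[1,-1.7,0,0],[1,-1.7,0,0]])

```text
t: 12.67
ee_pos: [683.9, 7.1, 46.0]
orientation: [1.548, 0.437, -0.401]
ft_force: [-1.6, -0.3, 11.3]
width: 0.5
```

Request:
send_rows(rows=[[2,-3.4,0,0],[2,-3.4,0,0]])

```text
t: 12.83
ee_pos: [689.2, 7.3, 45.9]
orientation: [1.551, 0.421, -0.384]
ft_force: [-2.7, -0.2, 16.8]
width: 0.2
```

Request:
send_rows(rows=[[-6,-6,0.2,0],[-6,-6,0.2,0],[-6,-6,0.2,0],[-6,-6,0.2,0]])

```text
t: 13.17
ee_pos: [665.3, 6.1, 46.4]
orientation: [1.555, 0.398, -0.361]
ft_force: [2.1, -0.4, 7.5]
width: 0.6
```

```bash
python3 to.py 660 4 43;  python3 - <<'E'
from h import *
d=snap('scene','sc4'); c=d['img'][205:305,205:325,::-1]; cv2.imwrite('pics/sc4c.png',cv2.resize(c,None,fx=5.5,fy=5.5,interpolation=cv2.INTER_CUBIC))
E
```

```text
t 13.17 p [665.28   6.15  46.41] q [-0.04  0.86  2.2   3.07  1.   -1.54] F [ 2.08 -0.39  7.53] tilt 62.4 head 0.031 zaxis [ 0.02 -1.   -0.02]
to [660.   4.  43.] tool d [-3.15 -5.45  2.12] rows 0.16613606191622537
```

View pics/sc4c.png

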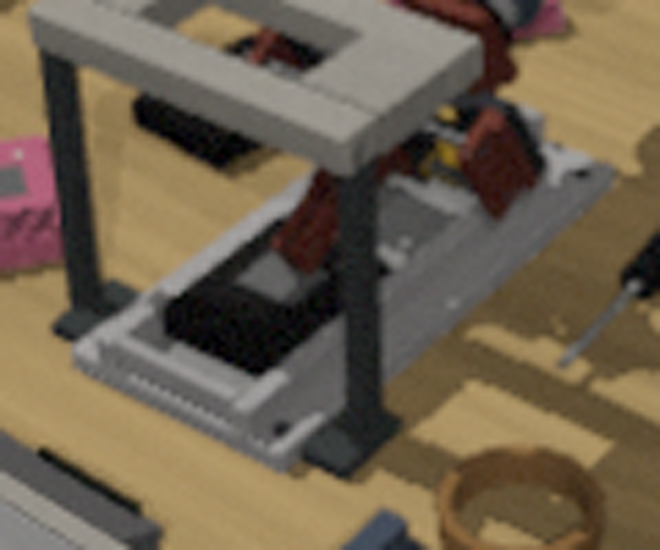

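Request:
send_rows(rows=[[-6.5,-5.5,0.3,0],[-6.5,-5.5,0.3,0],[-6.5,-5.5,0.3,0],[-6.5,-5.5,0.3,0],[-6.5,-5.5,0.3,0],[-6.5,-5.5,0.3,0]])

```text
t: 13.72
ee_pos: [623.6, 3.9, 46.6]
orientation: [1.558, 0.371, -0.33]
ft_force: [1.5, 0.3, 7.0]
width: 0.4
```

```bash
python3 to.py 560 0 43;  python3 - <<'E'
from h import *
for n in('scene','top'):
    d=snap(n,n+'5')
    c=d['img'][205:305,205:325,::-1] if n=='scene' else d['img'][130:265,230:370,::-1]
    cv2.imwrite(f'pics/{n}5c.png',cv2.resize(c,None,fx=4.4,fy=4.4,interpolation=cv2.INTER_CUBIC))
E
```

```text
t 13.72 p [623.64   3.89  46.6 ] q [-0.05  0.9   2.28  3.06  1.17 -1.55] F [1.53 0.33 7.  ] tilt 64.5 head 0.032 zaxis [ 0.02 -1.   -0.02]
to [560.   0.  43.] tool d [-55.96 -30.66   2.61] rows 1.596535789084674
```

View pics/scene5c.png

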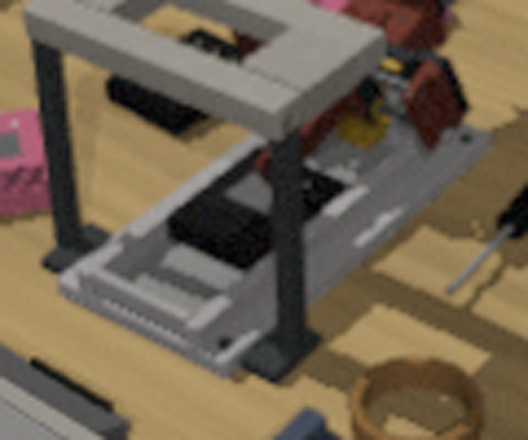

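View pics/top5c.png

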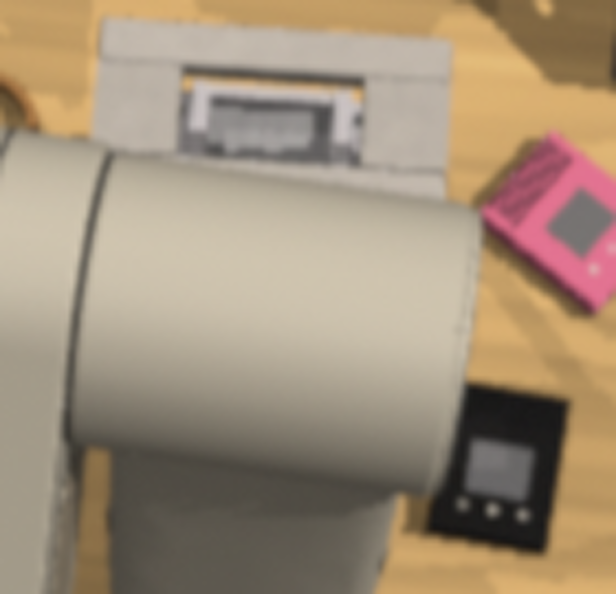

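```bash
cat > mod.py <<'E'
from h import *
import sys
np.set_printoptions(precision=1,suppress=True)
S=np.array([615.2,2.5]);yw=.036;Rm=np.array([[np.cos(yw),np.sin(yw)],[-np.sin(yw),np.cos(yw)]])
off=np.array([1.7,2])
def far(tag):
    d=ld(tag);C=cloud(d);xy=(C[...,:2]-off-S)@Rm.T
    m=(d['img'].max(-1)<60)&(abs(xy[...,1])<43)&(xy[...,0]>-110)&(xy[...,0]<139)&(C[...,2]>31)&(C[...,2]<43)&(d['depth']>0)
    x=xy[m]; z=C[m][:,2]; b=[]
    for lo in range(-36,36,6):
        s=x[(x[:,1]>=lo)&(x[:,1]<lo+6)]
        if len(s)>3: b.append(s[:,0].max())
    print(tag,len(x),'far end per strip',np.array(b),'min',x.min(0),'z',np.median(z))
for t in sys.argv[1:]: far(t)
E
python3 mod.py scene0 sc4 scene5
```

```text
scene0 467 far end per strip [125.5 124.3 128.5 122.4 123.4 123.9 122.2 124.  124.7 124.1 127.8 125.2] min [ 22.7 -42.6] z 36.01904007935843
sc4 384 far end per strip [109.  108.2 110.8 109.1 110.5 110.  111.1 109.5 109.  112.1 109.4 108.9] min [  9.3 -42.8] z 35.8666999701
scene5 326 far end per strip [71.9 66.8 72.3 71.9 69.8 69.  70.2 69.6 71.1 68.5 71.1 69.7] min [-107.1  -40.5] z 35.71953901499603
```

Request:
send_rows(rows=[[-6.6,-5,0.3,0],[-6.6,-5,0.3,0],[-6.6,-5,0.3,0],[-6.6,-5,0.3,0],[-6.6,-5,0.3,0],[-6.6,-5,0.3,0]])

```text
t: 14.32
ee_pos: [582.4, 2.1, 46.8]
orientation: [1.561, 0.346, -0.301]
ft_force: [1.7, 1.1, 7.9]
width: 0.4
```

```bash
python3 to.py 550 0 43;  python3 - <<'E'
from h import *
for n in('scene',):
    d=snap(n,n+'6')
E
python3 mod.py scene6
```

```text
t 14.32 p [582.36   2.06  46.79] q [-0.07  0.96  2.36  3.05  1.34 -1.57] F [1.68 1.06 7.89] tilt 66.4 head 0.034 zaxis [ 0.03 -1.   -0.02]
to [550.   0.  43.] tool d [-28.2  -16.41   1.32] rows 0.8162756029788347
scene6 296 far end per strip [30.2 28.8 30.7 29.2 31.5 31.4 29.5 31.  28.4 29.8  3.   8.4] min [-73.1 -41. ] z 35.73103066545593
```

Request:
send_rows(rows=[[-6.6,-4.7,0.3,0],[-6.6,-4.7,0.3,0],[-6.6,-4.8,0.3,0],[-6.6,-5,0.3,0]])

```text
t: 14.7
ee_pos: [554.7, 1.1, 46.9]
orientation: [1.563, 0.329, -0.278]
ft_force: [3.0, 1.5, 8.9]
width: 0.2
```

```bash
python3 to.py 550 0 43;  python3 - <<'E'
from h import *
for n in('scene',):
    d=snap(n,n+'7')
E
python3 mod.py scene7
```

```text
t 14.70 p [554.72   1.1   46.87] q [-0.08  1.02  2.41  3.03  1.47 -1.58] F [3.03 1.46 8.94] tilt 67.9 head 0.037 zaxis [ 0.03 -1.   -0.02]
to [550.   0.  43.] tool d [-2.95 -5.36  1.04] rows 0.15515919093165764
scene7 258 far end per strip [  2.8   2.3   2.4   1.2   1.4   3.6 -28.5 -21.4 -11.8  -4.1  -1.2   1.4] min [-102.2  -38.6] z 35.890444850548135
```

Request:
send_rows(rows=[[-5,-4.5,0.2,0],[-3,-3.8,0.1,0]])

```text
t: 14.92
ee_pos: [546.4, 0.8, 46.9]
orientation: [1.565, 0.318, -0.265]
ft_force: [2.1, 0.7, 10.7]
width: 0.6
```

```bash
python3 to.py 550 0 43;  python3 - <<'E'
from h import *
for n in('scene',):
    d=snap(n,n+'8')
    c=d['img'][195:295,225:345,::-1]
    cv2.imwrite(f'pics/{n}8c.png',cv2.resize(c,None,fx=5.5,fy=5.5,interpolation=cv2.INTER_CUBIC))
E
python3 mod.py scene8
```

```text
t 14.92 p [546.39   0.8   46.9 ] q [-0.09  1.05  2.42  3.03  1.53 -1.59] F [ 2.05  0.69 10.68] tilt 68.8 head 0.038 zaxis [ 0.03 -1.   -0.02]
to [550.   0.  43.] tool d [ 4.75 -2.32  0.98] rows 0.13429862422671007
scene8 258 far end per strip [ -8.2  -7.   -4.6  -6.5  -4.3 -27.7 -24.1 -16.1  -7.5  -6.7  -6.7] min [-109.4  -40.5] z 35.70155643410766
```

View pics/scene8c.png

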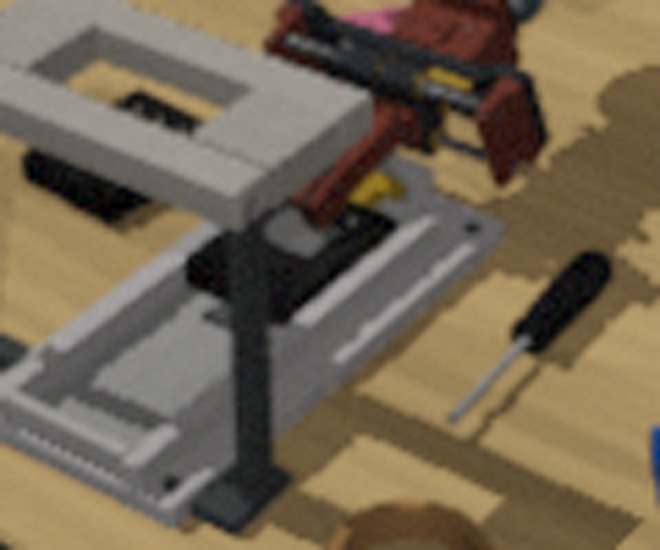

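Request:
send_rows(rows=[[-0.5,3,0,0],[-1,4,0,0],[-3,8,0,0],[-5,12,0,0],[-8,15,0,0],[-8,15,0,0],[0,0,0,0]])

```text
t: 15.55
ee_pos: [542.5, -0.4, 109.1]
orientation: [1.564, 0.323, -0.27]
ft_force: [0.1, 0.5, -0.6]
width: 0.2
```

```bash
python3 to.py 500 0 150;  python3 - <<'E'
from h import *
for n in('scene',):
    d=snap(n,n+'9')
    c=d['img'][195:295,225:345,::-1]
    cv2.imwrite(f'pics/{n}9c.png',cv2.resize(c,None,fx=5.5,fy=5.5,interpolation=cv2.INTER_CUBIC))
E
python3 mod.py scene9
```

```text
t 15.55 p [542.52  -0.44 109.06] q [-0.09  0.85  2.48  3.02  1.38 -1.57] F [ 0.13  0.5  -0.57] tilt 68.4 head 0.038 zaxis [ 0.03 -1.   -0.02]
to [500.   0. 150.] tool d [-54.56  22.39  -2.55] rows 1.4756876326285822
scene9 275 far end per strip [ -2.3  -4.2  -1.6  -0.4  -1.2  -1.4 -27.6 -21.9 -13.1  -4.2  -1.    2.1] min [-104.9  -41.9] z 35.65154045764575
```

View pics/scene9c.png

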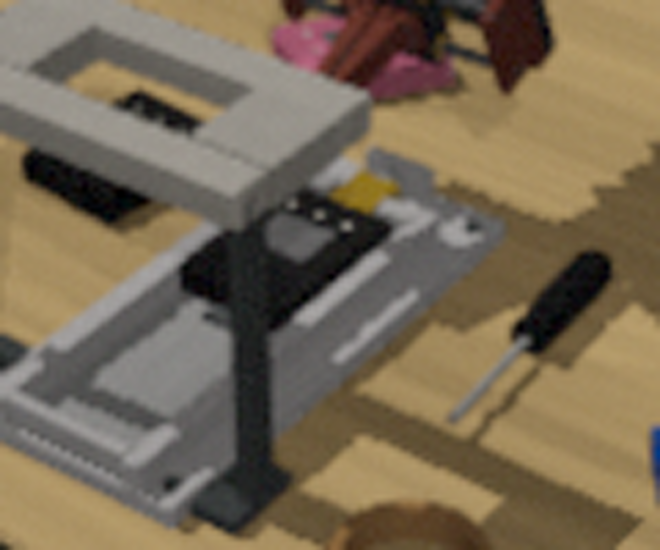

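Request:
send_rows(rows=[[-6,12,0,0],[-6,12,0,0],[-6,12,0,0],[0,0,0,0],[0,0,0,0],[0,0,0,0],[0,0,0,0],[0,0,0,0],[0,0,0,0]])

```text
t: 16.35
ee_pos: [540.4, -1.4, 142.5]
orientation: [1.564, 0.329, -0.276]
ft_force: [-0.4, 0.6, 0.6]
width: 0.5
```

```bash
python3 to.py 500 0 150;  python3 - <<'E'
from h import *
for n in('scene','top'):
    d=snap(n,n+'10')
d=ld('scene10');A=ld('scene9')
c=d['img'][215:275,245:325,::-1]
cv2.imwrite('pics/s10c.png',cv2.resize(c,None,fx=9,fy=9,interpolation=cv2.INTER_CUBIC))
E
python3 mod.py scene9 scene10
```

```text
t 16.35 p [540.38  -1.39 142.47] q [-0.1   0.72  2.5   3.01  1.27 -1.56] F [-0.36  0.62  0.64] tilt 67.9 head 0.039 zaxis [ 0.03 -1.   -0.02]
to [500.   0. 150.] tool d [-40.17  -8.21  -2.77] rows 1.0274706320203704
scene9 275 far end per strip [ -2.3  -4.2  -1.6  -0.4  -1.2  -1.4 -27.6 -21.9 -13.1  -4.2  -1.    2.1] min [-104.9  -41.9] z 35.65154045764575
scene10 273 far end per strip [  1.6  -1.    0.1  -2.5   0.   -0.5 -38.4 -19.9 -12.9  -5.1  -5.5  -0.4] min [-104.4  -39.3] z 35.53494539624069
```

View pics/s10c.png

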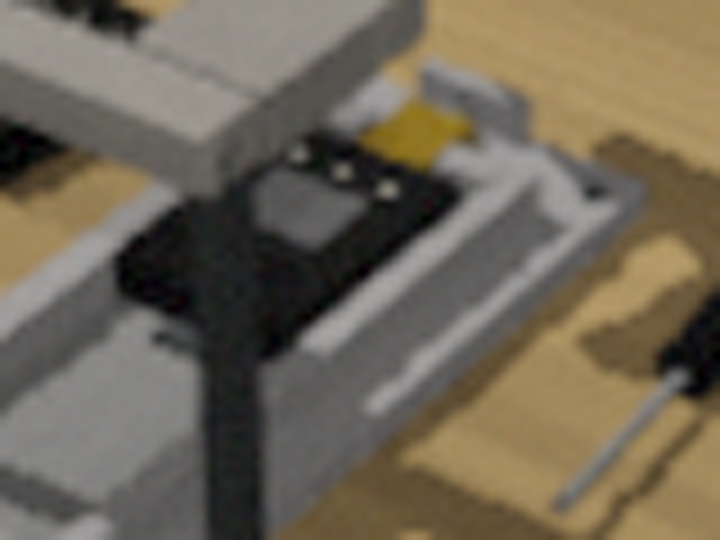

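View pics/scene10.png

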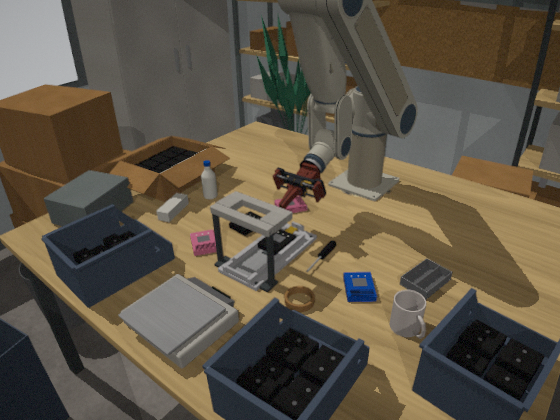

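The enlarged scene view shows the module flat in the nest. Its far end stays at the catch (about 160,335 in the crop), and the plunger at (415,135) is against its near end. The full view shows the bystanders where they were, and the gripper is clear at z = 142 mm.

```bash
python3 -c "
from workcell import ctrl
print(ctrl.close_job())"
```

```text
the job is handed in; nothing more can be done
None
```

I drew the module into the nest and handed the job in at about 16.4 s. My last checks show it held by the catch, though the hand-in reports no verdict.

**How it went**
- **Tilting the tool:** I tilted it by pushing outward at the arm's reach limit, then moved it round sideways so the wrist could flip over.
- **Drawing the module:** With the fingers shut and tilted 59 to 69 degrees, I pressed on the module's top. I drew it about 130 mm, until its far end was roughly 6 mm past the catch, then lifted off. I read 7 to 17 N of downward force while pressing and drawing.

**Last checks**
- **Module position:** On release the plunger pushed it back until its far end sat at the catch, about 0 to -1 mm by scene-camera depth. It was still there 0.8 s later. An unheld module would have been pushed about 12 mm further out.
- **Height:** The median height of its top was 35.5 mm against 37 mm nominal, the same as before the move, so it lies flat.
- **Robot:** The gripper is clear of everything, with the force reading at zero within noise.
- **Other things:** They appear unmoved in the picture; I did not measure them.

**Uncertain points**
- **Catch and plunger:** The arm blocked the top view at the end, so I judged both from the scene camera alone.
- **Joint 3 range:** While tilting the tool, joint 3 read 0.086 to 0.087 rad, against a stated lower limit of 0.09. That may be rounding (5 degrees is 0.0873 rad), or it may count as slightly past its range.
- **Camera agreement:** The two cameras disagreed by about 3 to 4 mm on the station's position, so I used a compromise between them.

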